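# Load a component carrier under the tester's spring cover

## Robot

A 6-joint arm with a two-finger parallel gripper is mounted at the origin on the work surface. World frame = base frame: x ahead of the robot, y to its left, z up, the work surface at z = 0. Lengths are in m, angles in rad, forces in N, time in s.
With the tool pointing down it reaches from about 0.35 to 0.775 m from the base axis. Payload 5.5 kg.
Tool frame: the origin (TCP) lies between the finger pads; the fingertips stand 22 mm ahead of it and the grasp point (between the pads) lies 3 mm ahead of it; z points along the fingers, y is the line along which they close (so a half turn about z gives the same grasp; the last joint's range is limited). The gripper opens to 85 mm and grips with 20 to 120 N. Pads are 22 mm wide; open, the fingers measure 114 mm over their backs; the gripper's body (76 mm by 85 mm) begins 54 mm behind the grasp point. The pads swing forward as they close: fully open they stand 13 mm farther back than shut.
Start: joints at [-1.479, 0.313, 0.046, 1.304, 0, 1.431], TCP at [0.132, -0.56, 0.253] pointing down, gripper open.
Joint ranges: [-2.76, 2.76], [-0.86, 1.69], [-1.03, 1.26], [-2.2, 2.34], [-1.47, 1.5], [-3.14, 3.14]. Speed limits (rad/s): [2.57, 2.57, 3.14, 3.14, 3.14, 3.14].

## Interface

Orientations are given as a unit quaternion [w, x, y, z].
In Python, from workcell import env gives the robot as it stands.
- The arm moves only by the tool inch_along, called as name([rows], argument=value, ...), one row to a line, values as JSON. Schema: {"type":"object","properties":{"deltas":{"type":"array","items":{"type":"array","items":{"type":"array","items":{"type":"number"},"minItems":6,"maxItems":6},"minItems":1,"maxItems":8},"minItems":1,"maxItems":1},"jaw":{"type":"number"},"clamp_n":{"type":"number"},"only":{"type":"string"},"quiet":{"type":"boolean"},"lines":{"type":"string"}},"required":["deltas"],"additionalProperties":false}. deltas is a list that holds a single list of rows (three levels of brackets), with 1 to 8 rows, each of 6 numbers: dx, dy, dz in units of 50 mm, then a rotation vector rx, ry, rz in units of 0.1 rad; each row is the pose to reach, as a shift and turn from the pose commanded when the call began, along the tool's axes at that moment; what a row does not reach only later rows make up. A row lasts 1/8 s, in which the tool goes at most 0.0625 m and 0.188 rad, less where a joint would pass 70% of its speed; a pose out of reach is approached as far as the arm can. jaw is the finger opening in m, set as the call begins (left out keeps the last). The fingers move at their own pace and stop on an object; clamp_n is the grip in N (left out, the last holds). Time passes only in rows, so rows that do not move let the fingers close. The tool returns the time, the measured TCP pose, the force, the opening and the grip force at its end. only (a regular expression) keeps the lines of the reply that match it, lines (a string "A,B") keeps lines A to B, and quiet returns only ok. Input that does not fit is refused with a message, and nothing moves.
- env.get_state(): the state, without advancing time (a new reading comes with each control period).
- env.read_camera(name): name is "scene" or "top" or "wrist"; returns a dict with "image" (420x560x3 uint8, red, green, blue), "K" (3x3 intrinsics, pixels), "R" (3x3) and "t" (3): a world point X has camera coordinates R X + t. Camera axes: x right, y down, z forward; pixel columns grow to the right and rows downward; lengths in m; the calibration is good to about 2 mm. A picture is of the moment at which its call begins. There is no depth.
- env.hand_in(): hands the job in; it is judged then, once.
The state is a dict: "clock": time; "joint_pos": joint angles; "qvel": joint speeds; "tau": joint torques, N m; "tcp_pos": TCP position; "orientation": TCP orientation; "wrist_force": force on the tool from outside, world axes, zero at the start; "ft_torque": the same for the moment, N m; "finger_gap": finger opening in m; "grip_force": force on a finger pad.
Only numpy, scipy, OpenCV 4.12 (cv2) and the standard library are available. Lean on these libraries where they do the work, as an engineer would, in place of code of your own. Each camera call takes 0.05 s, during which the arm holds its last target. There are 200 camera calls.

## Task

Load the component tester: push the red thumb bar back with one fingertip and hold the spring cover open, while your other fingertip pushes the white carrier along its track, under the raised cover, until it is fully home against the contact block; then let the cover close over it and take your hand away. Only push the carrier, do not pick it up, and leave the other things on the bench where they are.

Things in the scene. Friction and masses are not known exactly. Their poses are not given: they have to be found in the camera images.
- tester: Fixed bench tester. Origin on the bench top, below the hinge axis, mid-track; x along the track away from the operator (loading direction), y left, z up. Black deck, top z 15 mm (x -166 to 24, y +-75) with two rails 6 mm high, 51 mm apart inside, from x -158. The yellow contact block faces the carrier at x -8. Grey console behind: x 26 to 136, y +-115, 63 mm high.
- home (a point): Where the carrier's origin lies when it is fully home, front edge against the contact block: x -35, y 0, z 15 mm in the tester's frame (same axes).
- cover (a joint): Angle of the steel spring cover, rad: 0 shut, grows as its front rises, stop at 1.1. Hinge axis along the tester's y at x 0, z 30 mm. Shut, it spans x -51 to -3, y +-35, top z 53; its front wall (x -51 to -47) ends at z 26, above the carrier's base but below its component, which passes freely from 0.3 rad up. A spring shuts it when let go; 2 to 8 N level on the thumb bar opens it.
- thumb_bar (a point): Middle of the red thumb bar, 12 mm thick, 39 mm long along the tester's y (35 to 74 mm), part of the cover, on a thin arm at y 39, free space below. Cover shut: x -36, y 56, z 75 mm in the tester's frame. Pushing it in +x opens the cover, turning about the hinge: 18 mm gives 0.35 rad, 36 mm 0.67 rad (top of its arc, bar centre z 88), 45 mm 0.83 rad.
- carrier: White carrier, about 120 g, loose in the track. Origin: centre of its underside, x along the track to the block. Base 54 (x) x 48 x 8 mm. Upright finger plate at its rear end, towards the operator (x -27 to -22, 42 wide, top 32 mm above the underside): push it in +x. Orange component x -9 to 9, 26 wide, top at 22 mm. Home, the finger plate stays outside the shut cover.
- spare: Bystander: spare black carrier with a blue component, same shape and size as the white one, loose on the bench. Origin: centre of its underside.
- standard: Bystander: brass calibration standard, a can 38 mm across and 26 mm high with a 16 mm stub on top, 40 mm in all, loose on the bench. Origin: centre of its underside.
- bottle: Bystander: small white bottle with a blue cap, 38 mm across, 75 mm high, loose on the bench. Origin: centre of its underside.

How it is judged:
By the outcome, as a careful person would: the job done as asked, in the order asked, and still so for the second after the job is handed in, with the robot touching nothing.
It also fails if it takes over 38 s, if anything falls off the work surface, if the arm or the gripper's body presses on something with over 40 N, if the wrist force passes 120 N, or if a joint passes its speed limit or range.

## Working session

There is one attempt and no reset: what is moved stays moved. The work goes in short steps, Python scripts to look and compute and a tool call to move; the robot and the scene stay as the last step left them, time stands still between calls to the robot, and variables do not carry over. Pictures are saved under pics/ and viewed, at most 10 in all, crops included, and the job is handed in when it is done.

```bash
ls; mkdir -p pics; python3 - <<'E'
from workcell import env
import cv2,numpy as np
for n in("scene","top"):
    c=env.read_camera(n);cv2.imwrite(f"pics/{n}0.png",c["image"][:,:,::-1]);np.savez(f"{n}0.npz",**c)
    print(n,c["K"].tolist(),c["R"].round(3).tolist(),c["t"].round(3).tolist())
print(env.get_state())
E
```

```text
pics
workcell.py
scene [[414.1518368863335, 0.0, 281.5258518223104], [0.0, 414.1518368863335, 209.74517409200948], [0.0, 0.0, 1.0]] [[-0.152, 0.988, -0.008], [0.576, 0.082, -0.813], [-0.803, -0.128, -0.582]] [0.041, -0.245, 1.125]
top [[399.0474052125174, 0.0, 273.244048749086], [0.0, 399.0474052125174, 210.53283838031257], [0.0, 0.0, 1.0]] [[-0.011, -1.0, 0.006], [-0.985, 0.01, -0.174], [0.174, -0.008, -0.985]] [0.038, 0.566, 0.61]
{'clock': 0.1, 'joint_pos': array([-1.47859884e+00,  3.13943087e-01,  4.51177186e-02,  1.30362980e+00,
        2.34371842e-05,  1.43118269e+00]), 'qvel': array([-1.96701028e-05, -1.31672906e-03,  3.92898931e-03, -1.14725075e-03,
        9.97126291e-04,  5.55127716e-04]), 'tau': array([ 2.65185976e-03, -4.81727350e+01,  2.99243098e+01,  1.27293082e-02,
       -1.00853115e-04,  4.35782823e-06]), 'tcp_pos': array([ 0.13205131, -0.55920131,  0.25249819]), 'orientation': array([-8.28907863e-04,  9.93290126e-01,  1.15646173e-01,  3.13773724e-05]), 'wrist_force': array([-0.69095579,  0.11247575, -0.07231149]), 'ft_torque': array([0.02675561, 0.01368268, 0.00065923]), 'grip_force': 0.0, 'finger_gap': 0.08519819419324291}
```

View pics/scene0.png

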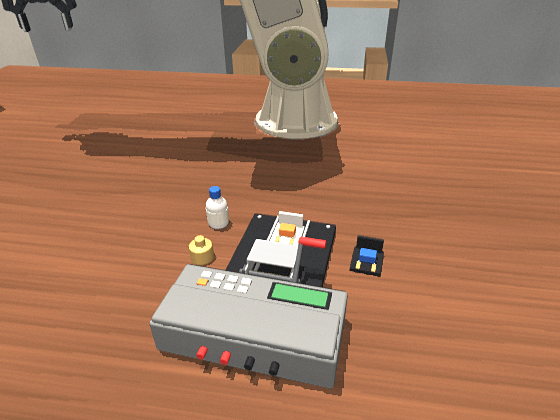

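View pics/top0.png

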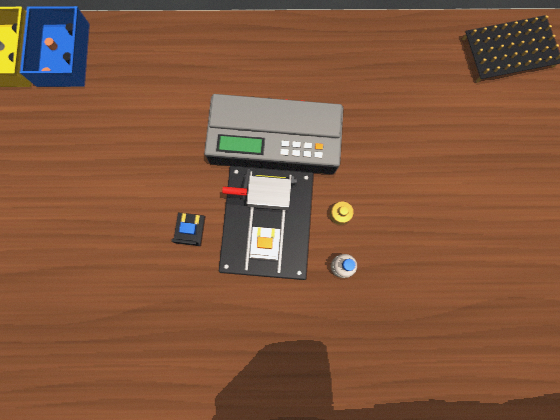

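The scene view shows the tester with its console towards the camera, red bar at (313,242), carrier component at (287,230), bottle (217,208), brass (201,250), and spare (367,255). In the top view the deck corners are about (228,168), (313,175), (306,278) and (220,272). The red bar is at (234,191), and the carrier is at (265,242) near the front of the track.

```bash
cat > h.py <<'E'
import numpy as np,cv2
def ray(c,p):
    d=c["R"].T@np.linalg.inv(c["K"])@np.array([p[0],p[1],1.]);return -c["R"].T@c["t"],d
def plane(c,p,z):
    o,d=ray(c,p);return o+d*(z-o[2])/d[2]
def tri(c1,p1,c2,p2):
    o1,d1=ray(c1,p1);o2,d2=ray(c2,p2)
    s=np.linalg.lstsq(np.c_[d1,-d2],o2-o1,rcond=None)[0]
    a,b=o1+d1*s[0],o2+d2*s[1];return (a+b)/2,np.linalg.norm(a-b)
def proj(c,X):
    q=c["K"]@(c["R"]@np.asarray(X)+c["t"]);return q[:2]/q[2]
def blob(m,roi):
    k=np.zeros(m.shape,np.uint8);x0,y0,x1,y1=roi;k[y0:y1,x0:x1]=m[y0:y1,x0:x1]
    n,l,s,ce=cv2.connectedComponentsWithStats(k);i=1+np.argmax(s[1:,4]);return ce[i],(l==i).astype(np.uint8),s[i]
def masks(c):
    h=cv2.cvtColor(c["image"],cv2.COLOR_RGB2HSV).astype(int);H,S,V=h[...,0],h[...,1],h[...,2]
    return dict(red=((H<5)|(H>174))&(S>190)&(V>110),orange=(H>8)&(H<24)&(S>190)&(V>180),white=(S<40)&(V>200),black=(V<60))
E
python3 - <<'E'
from h import *
T=dict(np.load("top0.npz"));S=dict(np.load("scene0.npz"))
mt,ms=masks(T),masks(S)
rt=blob(mt["red"],(215,180,250,200));rs=blob(ms["red"],(290,230,335,255))
ot=blob(mt["orange"],(250,225,285,260));os_=blob(ms["orange"],(270,220,305,245))
for n,a,b in(("red",rt,rs),("orange",ot,os_)):
    print(n,a[0],a[2],b[0],b[2],tri(T,a[0],S,b[0]))
w=blob(mt["white"],(250,222,290,265));print("white",w[0],w[2],cv2.minAreaRect(cv2.findContours(w[1],0,1)[0][0]))
b=blob(mt["black"],(205,160,330,290));print("deck",b[2])
cn=max(cv2.findContours(b[1],0,2)[0],key=cv2.contourArea)
q=cv2.approxPolyDP(cv2.convexHull(cn),4,True)[:,0];print(q.tolist())
print([plane(T,p+[0.,0.],.015).round(4).tolist() for p in q])
v=np.hstack([cv2.resize(T["image"][155:290,195:320],None,fx=3.2,fy=4,interpolation=2),cv2.resize(S["image"][200:290,230:345],None,fx=3.4,fy=6,interpolation=2)])
cv2.imwrite("pics/z.png",v[:,:790,::-1])
E
```

```text
red [234.2        190.59393939] [222 187  25   8 165] [311.46 244.46] [299 241  26   7  50] (array([0.59635313, 0.09478405, 0.07035552]), np.float64(0.0006629687057581379))
orange [262. 247.] [259 247   7   1   7] [286.         233.71428571] [279 230  15   7  28] (array([0.510021  , 0.04852416, 0.01585652]), np.float64(0.006954158763640488))
white [264.68172485 246.16632444] [250 227  30  33 487] ((264.7254333496094, 243.02049255371094), (27.703937530517578, 30.51054573059082), 5.19442892074585)
deck [ 208  160  122   28 1068]
[[208, 160], [328, 165], [329, 174], [228, 186]]
[[0.6652, 0.1471, 0.015], [0.6541, -0.0662, 0.015], [0.6375, -0.0674, 0.015], [0.6174, 0.1111, 0.015]]
```

View pics/z.png

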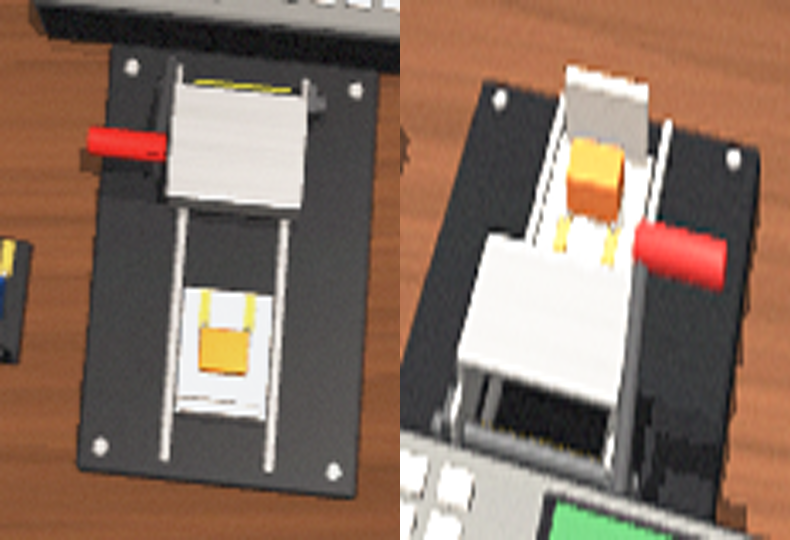

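The zoom shows the four deck screws, the shut cover, the bar at top left, and the carrier at the front of the track. The carrier's front edge is at crop row 290 and its finger-plate top edge is at about row 405.

```bash
cat >> h.py <<'E'
def frame(T):
    m=(T["image"].min(2)>110).astype(np.uint8);P=[]
    for x,y in((236,172),(306,178),(226,267),(299,273)):
        w=T["image"].min(2)[y-4:y+5,x-4:x+5].astype(float);w=np.clip(w-90,0,None)
        g=np.mgrid[-4:5,-4:5];P.append(plane(T,(x+(g[1]*w).sum()/w.sum(),y+(g[0]*w).sum()/w.sum()),.0155)[:2])
    return np.array(P)
def to_t(X):
    F=np.load("F.npz");return (np.asarray(X)[...,:2]-F["o"])@F["A"]
E
python3 - <<'E'
from h import *
T=dict(np.load("top0.npz"));S=dict(np.load("scene0.npz"))
P=frame(T);print(P.round(4))
ax=(P[0]+P[1]-P[2]-P[3])/2;ay=(P[0]+P[2]-P[1]-P[3])/2
print("len",np.linalg.norm(ax),np.linalg.norm(ay))
yaw=np.arctan2(ax[1],ax[0]);yaw2=np.arctan2(-ay[0],ay[1]);print("yaw",yaw,yaw2);yw=(yaw+yaw2)/2
A=np.array([[np.cos(yw),-np.sin(yw)],[np.sin(yw),np.cos(yw)]])
o=P.mean(0)+A@[.071,0];np.savez("F.npz",o=o,A=A,yaw=yw);print("origin",o,"yaw",yw)
# checks
print("deck front corners",to_t([plane(T,(219.7,272),.015),plane(T,(306,279),.015)]))
mt,ms=masks(T),masks(S)
rt=blob(mt["red"],(215,180,250,200));rs=blob((S["image"][...,0]>150)&(S["image"][...,1]<70),(290,230,335,255))
X,e=tri(T,rt[0],S,rs[0]);print("bar",to_t(X),X,e)
tp=lambda x,y:(195+x/3.2,155+y/4); sp=lambda x,y:(230+x/3.4,200+y/6)
print("carrier front edge",to_t([plane(T,tp(185,288),.023),plane(T,tp(272,296),.023)]))
for a in((176,411),(265,419)): print("plate top rear (z 47)",to_t(plane(T,tp(*a),.047)),to_t(plane(T,tp(*a),.023)))
print("scene plate top",to_t([plane(S,sp(566-400,67),.047),plane(S,sp(648-400,84),.047)]))
for a,b in(((176,411),(566-400,67)),((265,419),(648-400,84))):
    for k in (a,(a[0],a[1]-8)):
        X,e=tri(T,tp(*k),S,sp(*b));print("tri plate",to_t(X),X[2],e)
E
```

```text
[[ 0.6439  0.0974]
 [ 0.6321 -0.0261]
 [ 0.4777  0.1133]
 [ 0.4657 -0.0101]]
len 0.16704116990230208 0.12406926030131114
yaw -0.09553058156650321 -0.09629624333218548
origin [0.62552597 0.03683477] yaw -0.09591341244934434
deck front corners [[-0.16512415  0.07152775]
 [-0.164364   -0.07498176]]
bar [-0.03459974  0.05477431] [0.59633079 0.09467082 0.07049906] 0.0008639066384533798
carrier front edge [[-0.08487576  0.0224313 ]
 [-0.08432482 -0.02410771]]
plate top rear (z 47) [-0.13853491  0.02090688] [-0.13727715  0.02225484]
plate top rear (z 47) [-0.13790228 -0.02439187] [-0.13662124 -0.02471113]
scene plate top [[-0.13374696 -0.01975108]
 [-0.13538394  0.02152618]]
tri plate [-0.1331074   0.00125834] 0.052558681187893974 0.04029811007333256
tri plate [-0.13013801  0.00173636] 0.05466996742473426 0.03967971012297833
tri plate [-0.1414334  -0.00243024] 0.04011591752070012 0.044779113992686255
tri plate [-0.13833555 -0.00198367] 0.04242080605600909 0.04507404433321028
```

Front edge at -85 mm, so the carrier's origin is at about -112 mm and the rear of its plate at -139 mm.

Plan:
- Open the fingers wide and yaw the finger line about 26°, with the left finger forward.
- Roll the hand about 15° so the left tip sits higher, at bar height.
- Push both together, then yaw at the end to finish.

First I'll go to a hover.

```bash
cat > plan.py <<'E'
import sys;from h import *
from scipy.spatial.transform import Rotation as Ro
from workcell import env
F=np.load("F.npz");L,SEP=.009,.099
def target(bx,by,bz,phi,al):
    p=phi*np.pi/180+float(F["yaw"]);a=al*np.pi/180
    u=np.array([np.cos(p),np.sin(p),0]);k=np.array([0,0,1.])
    y=u*np.cos(a)+k*np.sin(a);z=-k*np.cos(a)+u*np.sin(a);R=np.c_[np.cross(y,z),y,z]
    b=np.r_[F["o"]+F["A"]@[bx/1e3,by/1e3],bz/1e3]
    return b+SEP/2*y-L*z,R
def cur():
    s=env.get_state();q=s["orientation"];return s["tcp_pos"],Ro.from_quat(np.r_[q[1:],q[0]]).as_matrix(),s
def tips():
    p,R,s=cur();o=[]
    for sg in(-1,1):
        X=p+L*R[:,2]+sg*SEP/2*R[:,1];o.append(np.r_[to_t(X),X[2]]*1e3)
    return np.round(o,1)
if __name__=="__main__":
    p,R,s=cur();print("joints",s["joint_pos"].round(2),"tips BA",tips().tolist())
    for a in sys.argv[1:]:
        P,Q=target(*map(float,a.split(",")))
        print(a,"shift",(R.T@(P-p)).round(4).tolist(),"rot",Ro.from_matrix(R.T@Q).as_rotvec().round(4).tolist(),"tcp",P.round(3))
E
python3 plan.py=x 2>/dev/null; python3 plan.py -- 2>/dev/null | head -1; python3 plan.py -170,12,130,26,0 -170,12,130,26,15
```

```text
joints [-1.48  0.31  0.05  1.3   0.    1.43] tips BA [[-450.1, -593.7, 243.6], [-418.2, -687.4, 243.4]]
joints [-1.48  0.31  0.05  1.3   0.    1.43] tips BA [[-450.1, -593.7, 243.6], [-418.2, -687.4, 243.4]]
-170,12,130,26,0 shift [0.5092, -0.5388, 0.1145] rot [-0.001, -0.0016, -1.6969] tcp [0.504 0.082 0.139]
-170,12,130,26,15 shift [0.5052, -0.5384, 0.102] rot [-0.1966, 0.2204, -1.6864] tcp [0.5   0.081 0.152]
```

Careful with the scale: shifts go in units of 50 mm and turns go in units of 0.1 rad. That gives: -0.05 m is -1, 0.05 m is 1, -1 rad is -10.

inch_along([
  [[1, -1, 0, 0, 0, -1.5], [2, -2, 0, 0, 0, -3.3], [2.8, -2.8, 0, 0, 0, -5], [3.6, -3.6, 0, 0, 0, -6.8], [4.4, -4.4, 0, 0, 0, -8.5], [5.2, -5.4, 0, 0, 0, -10], [6, -6.2, 0, 0, 0, -11.5], [6.8, -7, 0, 0, 0, -13]],
], jaw=0.085)

```text
clock: 1.1
tcp_pos: [0.3831, -0.139, 0.2532]
orientation: [0.0, 0.719, 0.695, -0.0]
wrist_force: [0.8, -1.1, -1.2]
finger_gap: 0.0848
grip_force: 0.0
```

```bash
python3 plan.py -170,12,150,26,0 -170,12,150,26,15
```

```text
joints [-0.55 -0.01 -0.34  1.24 -0.    1.06] tips BA [[-273.9, -201.3, 244.2], [-175.1, -195.2, 244.3]]
-170,12,150,26,0 shift [0.2254, 0.1131, 0.0942] rot [0.0002, 0.0003, -0.392] tcp [0.504 0.082 0.159]
-170,12,150,26,15 shift [0.2239, 0.1094, 0.0817] rot [-0.2582, 0.0516, -0.3897] tcp [0.5   0.081 0.172]
```

Converted, 0.224 m is 4.48, 0.2 m is 4, -0.39 rad is -3.9.

inch_along([
  [[1, 0.5, 0, -0.5, 0.1, -0.8], [2, 1, 0, -1.1, 0.2, -1.7], [3, 1.5, 0.4, -1.7, 0.34, -2.6], [4, 2, 1, -2.2, 0.44, -3.4], [4.48, 2.18, 1.634, -2.582, 0.516, -3.9], [4.48, 2.18, 1.634, -2.582, 0.516, -3.9], [4.48, 2.18, 1.634, -2.582, 0.516, -3.9]],
])

```text
clock: 1.98
tcp_pos: [0.5003, 0.0783, 0.1721]
orientation: [0.075, 0.567, 0.813, 0.107]
wrist_force: [0.9, -0.2, 0.4]
finger_gap: 0.0848
grip_force: 0.0
```

```bash
python3 - <<'E'
from workcell import env
from h import *
import plan
V=[]
C={}
for n in("top","scene"):
    c=env.read_camera(n);np.savez(n+"1.npz",**c);C[n]=c
for n in C:
    c=C[n];p,R,s=plan.cur()
    q=proj(c,p).astype(int);x,y=q;x0=max(0,min(560-130,x-65));y0=max(0,min(420-170,y-85))
    I=cv2.resize(c["image"][y0:y0+170,x0:x0+130],None,fx=3,fy=3,interpolation=2);V.append(I);print(n,"crop origin",x0,y0)
    for sg in(-1,1):
        for l in (.009,.022):
            e=proj(c,p+l*R[:,2]+sg*.0495*R[:,1]);print((e-[x0,y0])*3)
cv2.imwrite("pics/tip.png",np.hstack(V)[...,::-1])
print(plan.tips(),s["joint_pos"].round(2))
E
```

```text
top crop origin 174 158
[235.82076806 354.92388423]
[234.51415859 348.28777076]
[158.40590107 149.74442307]
[158.91457925 147.86074965]
scene crop origin 243 63
[174.16303096 255.48013426]
[175.17722585 279.4066094 ]
[224.41308332 298.85151371]
[225.18560426 326.23244077]
[[-168.6    9.2  151.5]
 [ -82.4   50.5  177.2]] [-0.06  0.04 -0.53  0.76  0.1   1.17]
```

View pics/tip.png

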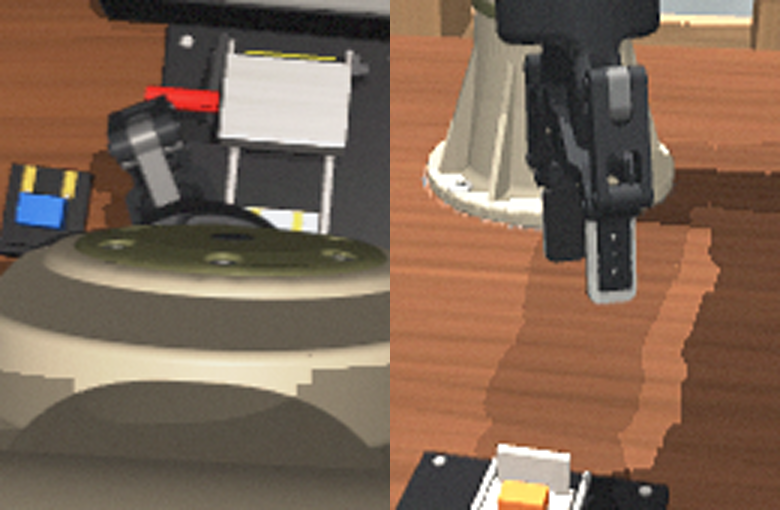

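The tips match the model to 2 to 3 px, so the fully open tips are about 10 mm ahead of the TCP. In the scene half, the A tip is at crop (610,302) and the B tip at (565,260). Next: descend behind the plate.

```bash
sed -i 's/L,SEP=.009/L,SEP=.010/' plan.py; python3 plan.py -162,12,33,26,15
```

```text
joints [-0.06  0.04 -0.53  0.76  0.1   1.17] tips BA [[-168.4, 9.3, 150.5], [-82.2, 50.7, 176.3]]
-162,12,33,26,15 shift [0.0001, -0.0239, 0.1153] rot [0.0016, 0.0024, -0.0057] tcp [0.508 0.08  0.055]
```

Converted, 0.1153 m is 2.306, 0.105 m is 2.1.

inch_along([
  [[0, -0.12, 0.6, 0, 0, 0], [0, -0.24, 1.2, 0, 0, 0], [0, -0.36, 1.7, 0, 0, 0], [0, -0.44, 2.1, 0, 0, 0], [0, -0.478, 2.306, 0, 0, 0], [0, -0.478, 2.306, 0, 0, 0]],
])

```text
clock: 2.82
tcp_pos: [0.5069, 0.0804, 0.0542]
orientation: [0.075, 0.567, 0.813, 0.107]
wrist_force: [0.5, -0.1, 0.2]
finger_gap: 0.0849
grip_force: 0.0
```

```bash
python3 - <<'E'
from workcell import env
from h import *
V=[]
for n,(x0,y0) in(("top",(190,160)),("scene",(240,160))):
    c=env.read_camera(n);V.append(cv2.resize(c["image"][y0:y0+120,x0:x0+130],None,fx=3,fy=4,interpolation=2))
cv2.imwrite("pics/low.png",np.hstack(V)[...,::-1])
E
python3 plan.py -128,12,33,26,15 -105,11,33,26,15 -84,8,33,32,15 -74,4,33,38,15
```

```text
joints [-0.06  0.19 -0.69  0.44  0.1   1.18] tips BA [[-162.5, 12.7, 32.5], [-76.3, 54.2, 58.2]]
-128,12,33,26,15 shift [-0.0153, 0.0299, 0.0075] rot [0.0012, 0.0017, -0.0049] tcp [0.542 0.077 0.055]
-105,11,33,26,15 shift [-0.0262, 0.0494, 0.0128] rot [0.0012, 0.0017, -0.0049] tcp [0.564 0.074 0.055]
-84,8,33,32,15 shift [-0.0333, 0.0662, 0.0173] rot [0.0012, 0.0289, -0.106] tcp [0.583 0.073 0.055]
-74,4,33,38,15 shift [-0.0366, 0.0725, 0.019] rot [0.0011, 0.0561, -0.2072] tcp [0.59  0.072 0.055]
```

View pics/low.png

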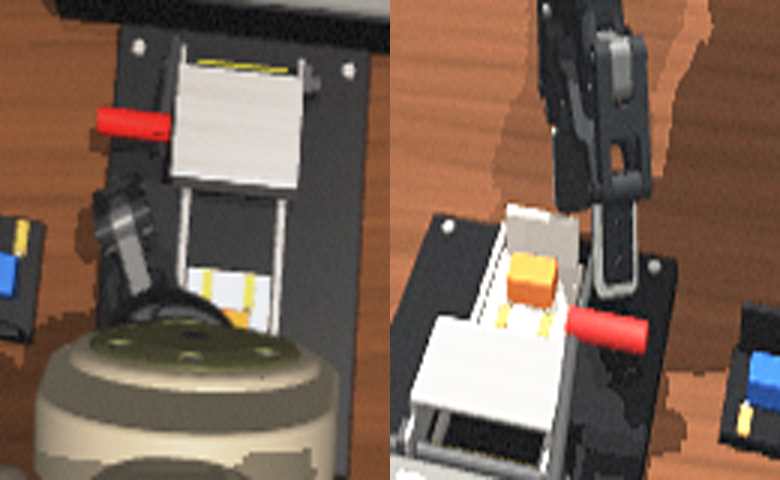

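The scene half shows the A tip at crop (613,292), behind and above the red bar (606,330). The B finger is behind the plate near its left edge, at (570,205). I'll check that lateral offset against the model.

```bash
python3 - <<'E'
from workcell import env
from h import *
import plan
c=dict(np.load("scene1.npz"));p,R,s=plan.cur()
for sg in(-1,1):
    for l in(.01,-.01,-.03):
        for d in (-.011,.011):print(sg,l,d,((proj(c,p+l*R[:,2]+sg*.0495*R[:,1]+d*R[:,0])-[240,160])*[3,4]+[390,0]).round())
E
python3 plan.py -150,6,33,23,15 -128,6,33,23,15 -105,6,33,26,15
```

```text
-1 0.01 -0.011 [555. 208.]
-1 0.01 0.011 [591. 201.]
-1 -0.01 -0.011 [553. 164.]
-1 -0.01 0.011 [590. 158.]
-1 -0.03 -0.011 [551. 120.]
-1 -0.03 0.011 [589. 115.]
1 0.01 -0.011 [597. 297.]
1 0.01 0.011 [639. 289.]
1 -0.01 -0.011 [596. 248.]
1 -0.01 0.011 [638. 241.]
1 -0.03 -0.011 [595. 199.]
1 -0.03 0.011 [637. 192.]
joints [-0.06  0.19 -0.69  0.44  0.1   1.18] tips BA [[-162.5, 12.7, 32.5], [-76.3, 54.2, 58.2]]
-150,6,33,23,15 shift [-0.0136, 0.0082, 0.0017] rot [0.0012, -0.0118, 0.0457] tcp [0.52  0.071 0.055]
-128,6,33,23,15 shift [-0.0231, 0.0273, 0.0069] rot [0.0012, -0.0118, 0.0457] tcp [0.542 0.069 0.055]
-105,6,33,26,15 shift [-0.0307, 0.0474, 0.0123] rot [0.0012, 0.0017, -0.0049] tcp [0.564 0.069 0.055]
```

The model fits. B's leading corner meets the plate at y≈5, and A's meets the bar at y≈47. Pushing now.

Converted, 0.05 m is 1, 0.045 m is 0.9.

inch_along([
  [[-0.08, 0.15, 0.04, 0, 0, 0], [-0.16, 0.3, 0.08, 0, 0, 0], [-0.24, 0.45, 0.116, 0, 0, 0], [-0.31, 0.6, 0.154, 0, 0, 0], [-0.37, 0.7, 0.18, 0, 0, 0], [-0.42, 0.8, 0.208, 0, 0, 0], [-0.47, 0.9, 0.234, 0, 0, 0], [-0.524, 1, 0.26, 0, 0, 0]],
])

```text
clock: 3.92
tcp_pos: [0.5643, 0.0744, 0.0542]
orientation: [0.074, 0.567, 0.813, 0.107]
wrist_force: [-3.4, 0.8, 1.1]
finger_gap: 0.0851
grip_force: 1.4
```

```bash
python3 - <<'E'
from workcell import env
from h import *
V=[]
for n,(x0,y0) in(("top",(190,150)),("scene",(240,180))):
    c=env.read_camera(n);V.append(cv2.resize(c["image"][y0:y0+120,x0:x0+130],None,fx=3,fy=4,interpolation=2))
cv2.imwrite("pics/mid.png",np.hstack(V)[...,::-1])
E
python3 plan.py -95,11,33,26,15 -84,10,33,30,15 -74,4,33,36,15
```

```text
joints [-0.06  0.29 -0.56  0.48  0.1   1.17] tips BA [[-104.5, 11.8, 31.9], [-18.3, 53.3, 57.6]]
-95,11,33,26,15 shift [-0.0046, 0.0082, 0.0011] rot [0.0006, 0.0013, -0.0044] tcp [0.574 0.073 0.055]
-84,10,33,30,15 shift [-0.0071, 0.0172, 0.0035] rot [0.0006, 0.0194, -0.0718] tcp [0.584 0.074 0.055]
-74,4,33,36,15 shift [-0.0122, 0.0228, 0.0051] rot [0.0006, 0.0466, -0.1729] tcp [0.591 0.071 0.055]
```

View pics/mid.png

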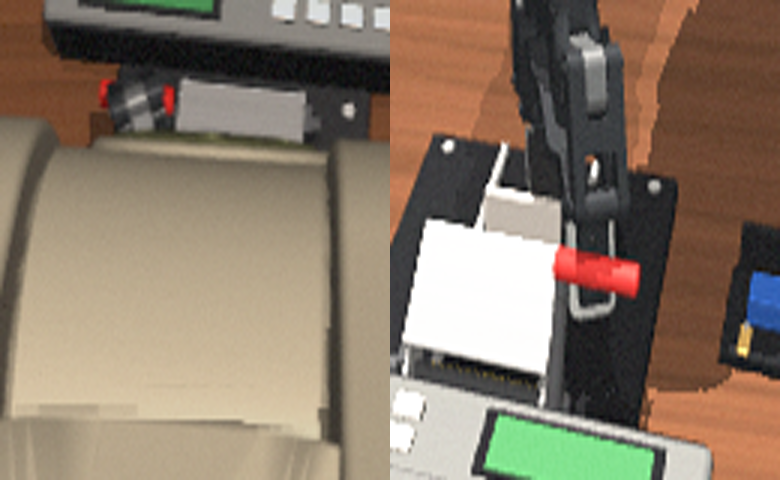

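The cover is well raised: the bar (597,272) is held by finger A, and plate top (522,210) has finger B behind it. By the tip positions, the component front is at about x -57. Now I'll yaw, so B advances while A holds.

```bash
python3 plan.py -97,9,33,30,15 -89,5,33,35,15 -81,0,33,40,15 -75,-5,33,44,15 -72,-5,33,44,15
```

```text
joints [-0.06  0.29 -0.56  0.48  0.1   1.17] tips BA [[-104.5, 11.8, 31.9], [-18.3, 53.3, 57.6]]
-97,9,33,30,15 shift [-0.0024, 0.0055, 0.0004] rot [0.0006, 0.0194, -0.0718] tcp [0.571 0.074 0.055]
-89,5,33,35,15 shift [-0.0055, 0.0103, 0.0017] rot [0.0006, 0.042, -0.1561] tcp [0.577 0.073 0.055]
-81,0,33,40,15 shift [-0.0097, 0.0144, 0.0028] rot [0.0006, 0.0646, -0.2404] tcp [0.582 0.07  0.055]
-75,-5,33,44,15 shift [-0.0137, 0.0167, 0.0034] rot [0.0005, 0.0827, -0.3078] tcp [0.586 0.067 0.055]
-72,-5,33,44,15 shift [-0.015, 0.0193, 0.0041] rot [0.0005, 0.0827, -0.3078] tcp [0.589 0.067 0.055]
```

Converted, 0.0167 m is 0.334, 0.0156 m is 0.312, -0.308 rad is -3.08.

inch_along([
  [[-0.024, 0.056, 0.008, 0, 0.1, -0.36], [-0.048, 0.11, 0.018, 0, 0.194, -0.72], [-0.08, 0.16, 0.028, 0, 0.31, -1.14], [-0.11, 0.206, 0.038, 0, 0.42, -1.56], [-0.152, 0.248, 0.048, 0, 0.53, -1.98], [-0.194, 0.288, 0.058, 0, 0.646, -2.4], [-0.234, 0.312, 0.064, 0, 0.74, -2.74], [-0.274, 0.334, 0.07, 0, 0.83, -3.08]],
])

```text
clock: 5.03
tcp_pos: [0.5844, 0.0669, 0.0549]
orientation: [0.056, 0.43, 0.893, 0.117]
wrist_force: [-3.1, 0.1, -0.2]
finger_gap: 0.0854
grip_force: 1.5
```

```bash
python3 - <<'E'
from workcell import env
from h import *
c=env.read_camera("scene");x0,y0=240,180
cv2.imwrite("pics/mid2.png",cv2.resize(c["image"][y0:y0+120,x0:x0+130],None,fx=4,fy=4,interpolation=2)[...,::-1])
E
python3 plan.py -73,-5,33,44,15 -70,-5,33,44,15
```

```text
joints [-0.11  0.35 -0.47  0.57  0.18  0.8 ] tips BA [[-75.8, -5.7, 32.5], [-7.1, 60.8, 58.1]]
-73,-5,33,44,15 shift [-0.0015, 0.0025, 0.0002] rot [-0.001, -0.0008, 0.0013] tcp [0.588 0.067 0.055]
-70,-5,33,44,15 shift [-0.0036, 0.0046, 0.0007] rot [-0.001, -0.0008, 0.0013] tcp [0.591 0.067 0.055]
```

View pics/mid2.png

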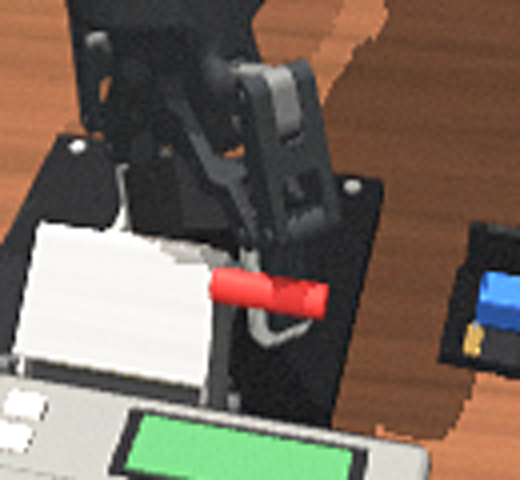

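The cover is held high, with the bar at (270,292) and finger A's tip under it at (275,335). The carrier's plate is just behind the cover's edge, at about (200,252). The force is still only the spring, so I'll creep forward until the block stops it.

inch_along([
  [[-0.018, 0.02, 0.004, 0, 0, 0], [-0.036, 0.04, 0.008, 0, 0, 0], [-0.05, 0.056, 0.012, 0, 0, 0], [-0.05, 0.056, 0.012, 0, 0, 0]],
])

```text
clock: 5.58
tcp_pos: [0.5877, 0.0672, 0.0551]
orientation: [0.056, 0.431, 0.893, 0.117]
wrist_force: [-4.6, -1.7, -0.5]
finger_gap: 0.0849
grip_force: 2.4
```

inch_along([
  [[-0.014, 0.014, 0.004, 0, 0, 0], [-0.028, 0.028, 0.006, 0, 0, 0], [-0.028, 0.028, 0.006, 0, 0, 0]],
])

```text
clock: 5.95
tcp_pos: [0.5881, 0.0673, 0.0547]
orientation: [0.054, 0.431, 0.893, 0.117]
wrist_force: [-8.8, -1.3, 3.4]
finger_gap: 0.085
grip_force: 4.4
```

```bash
python3 plan.py
```

```text
joints [-0.11  0.35 -0.46  0.58  0.18  0.81] tips BA [[-72.8, -4.7, 32.4], [-3.9, 61.7, 57.7]]
```

inch_along([
  [[-0.014, 0.014, 0.004, 0, 0, 0], [-0.028, 0.028, 0.006, 0, 0, 0], [-0.028, 0.028, 0.006, 0, 0, 0]],
])

```text
clock: 6.32
tcp_pos: [0.5884, 0.0673, 0.0545]
orientation: [0.053, 0.431, 0.893, 0.116]
wrist_force: [-14.1, -1.6, 8.2]
finger_gap: 0.0848
grip_force: 6.8
```

```bash
python3 plan.py -75,-5,33,44,15 -80,-7,33,44,15 -90,-10,33,44,15 -140,-10,60,44,15
```

```text
joints [-0.11  0.36 -0.45  0.58  0.18  0.81] tips BA [[-72.6, -4.6, 32.3], [-3.6, 61.8, 57.4]]
-75,-5,33,44,15 shift [0.0016, -0.0018, -0.0015] rot [-0.0057, -0.0057, -0.0018] tcp [0.586 0.067 0.055]
-80,-7,33,44,15 shift [0.0036, -0.0066, -0.0027] rot [-0.0057, -0.0057, -0.0018] tcp [0.581 0.066 0.055]
-90,-10,33,44,15 shift [0.0084, -0.0156, -0.005] rot [-0.0057, -0.0057, -0.0018] tcp [0.57  0.064 0.055]
-140,-10,60,44,15 shift [0.0433, -0.0436, -0.0401] rot [-0.0057, -0.0057, -0.0018] tcp [0.521 0.068 0.082]
```

It has stopped firmly at the home position: 14 N with no further travel. I'll back straight out along -x so the cover follows finger A down.

inch_along([
  [[0.07, -0.07, -0.018, 0, 0, 0], [0.16, -0.16, -0.04, 0, 0, 0], [0.26, -0.26, -0.07, 0, 0, 0], [0.36, -0.36, -0.096, 0, 0, 0], [0.46, -0.46, -0.124, 0, 0, 0], [0.58, -0.58, -0.156, 0, 0, 0], [0.72, -0.72, -0.192, 0, 0, 0], [0.86, -0.86, -0.23, 0, 0, 0]],
])

```text
clock: 7.32
tcp_pos: [0.5311, 0.0727, 0.0561]
orientation: [0.057, 0.431, 0.893, 0.118]
wrist_force: [0.1, 0.3, -0.3]
finger_gap: 0.0848
grip_force: 0.0
```

inch_along([
  [[0.14, -0.14, -0.036, 0, 0, 0], [0.14, -0.14, -0.036, 0, 0, 0]],
])

```text
clock: 7.58
tcp_pos: [0.5201, 0.0738, 0.0556]
orientation: [0.056, 0.431, 0.893, 0.118]
wrist_force: [0.2, -0.8, 0.1]
finger_gap: 0.0851
grip_force: 0.0
```

```bash
python3 plan.py -150,-10,140,44,15 -220,-10,230,44,15
```

```text
joints [-0.11  0.24 -0.62  0.52  0.18  0.8 ] tips BA [[-141.0, -4.7, 33.1], [-72.2, 61.7, 58.7]]
-150,-10,140,44,15 shift [0.0026, 0.0178, -0.1059] rot [-0.0002, -0.001, 0.0] tcp [0.511 0.069 0.162]
-220,-10,230,44,15 shift [0.0513, -0.0075, -0.2058] rot [-0.0002, -0.001, 0.0] tcp [0.441 0.076 0.252]
```

Converted, -0.2058 m is -4.116, -0.175 m is -3.5.

inch_along([
  [[0.02, 0.12, -0.7, 0, 0, 0], [0.04, 0.24, -1.4, 0, 0, 0], [0.052, 0.356, -2.12, 0, 0, 0], [0.36, 0.18, -2.8, 0, 0, 0], [0.68, 0, -3.5, 0, 0, 0], [1.026, -0.15, -4.116, 0, 0, 0], [2, -1, -4.116, 0, 0, 0], [2, -1, -4.116, 0, 0, 0]],
])

```text
clock: 8.57
tcp_pos: [0.3746, 0.0894, 0.24]
orientation: [0.055, 0.43, 0.893, 0.117]
wrist_force: [1.1, -0.3, 0.0]
finger_gap: 0.0852
grip_force: 0.0
```

```bash
python3 - <<'E'
from workcell import env
from h import *
V=[]
for n,(x0,y0) in(("top",(190,150)),("scene",(240,180))):
    c=env.read_camera(n);np.savez(n+"9.npz",**c);V.append(cv2.resize(c["image"][y0:y0+120,x0:x0+130],None,fx=3,fy=4,interpolation=2))
cv2.imwrite("pics/end.png",np.hstack(V)[...,::-1])
E
```

```text
(no output)
```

View pics/end.png

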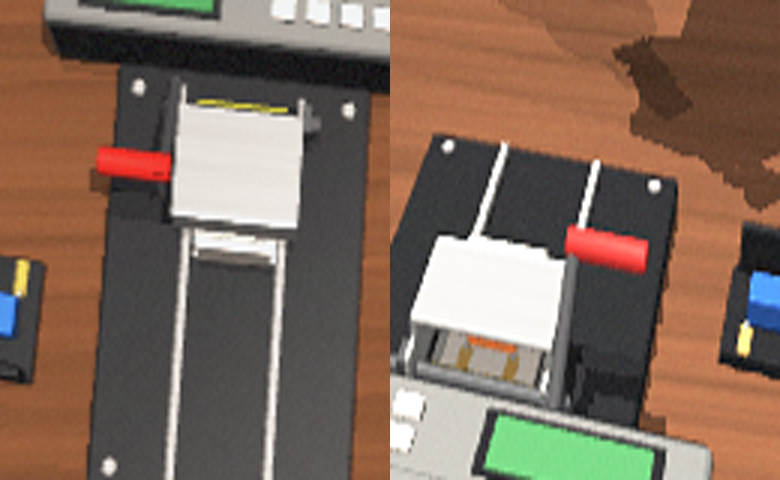

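The cover is shut with the bar back at its start place (134,163). The carrier's plate sits just outside the cover at (235,248), and the contacts are visible beneath it in the scene view. Quick numeric check of the plate against home.

```bash
python3 - <<'E'
from h import *
T=dict(np.load("top9.npz"));T0=dict(np.load("top0.npz"));S=dict(np.load("scene9.npz"));S0=dict(np.load("scene0.npz"))
for x in(262,268,274):print(x,[(y,int(T["image"][y,x].min()),(to_t(plane(T,(x,y),.047))[0]*1e3).round(1)) for y in range(203,218)])
F=np.load("F.npz")
for X in(-.062,-.057):print(proj(T,np.r_[F["o"]+F["A"]@[X,0],.047]))
for n,(a,b),(x0,y0,x1,y1) in(("bar",(T,T0),(215,180,250,200)),("scenebar",(S,S0),(290,230,335,255))):
    print(n,*[blob(masks(c)["red"],(x0,y0,x1,y1))[0] for c in(a,b)])
for n,a,b,R in(("top",T,T0,[(172,205,208,250),(325,195,360,285)]),("scene",S,S0,[(345,230,390,280),(185,180,235,270)])):
    for x0,y0,x1,y1 in R:print(n,np.abs(a["image"][y0:y1,x0:x1].astype(int)-b["image"][y0:y1,x0:x1]).mean().round(2))
E
```

```text
262 [(203, 233, np.float64(-46.6)), (204, 235, np.float64(-48.3)), (205, 85, np.float64(-50.0)), (206, 72, np.float64(-51.6)), (207, 79, np.float64(-53.3)), (208, 232, np.float64(-55.0)), (209, 211, np.float64(-56.7)), (210, 243, np.float64(-58.4)), (211, 243, np.float64(-60.0)), (212, 130, np.float64(-61.7)), (213, 100, np.float64(-63.4)), (214, 102, np.float64(-65.1)), (215, 71, np.float64(-66.7)), (216, 52, np.float64(-68.4)), (217, 65, np.float64(-70.1))]
268 [(203, 232, np.float64(-45.7)), (204, 240, np.float64(-47.4)), (205, 224, np.float64(-49.1)), (206, 88, np.float64(-50.8)), (207, 79, np.float64(-52.5)), (208, 152, np.float64(-54.2)), (209, 234, np.float64(-55.8)), (210, 243, np.float64(-57.5)), (211, 243, np.float64(-59.2)), (212, 243, np.float64(-60.9)), (213, 107, np.float64(-62.5)), (214, 101, np.float64(-64.2)), (215, 91, np.float64(-65.9)), (216, 59, np.float64(-67.6)), (217, 56, np.float64(-69.2))]
274 [(203, 226, np.float64(-44.9)), (204, 239, np.float64(-46.6)), (205, 243, np.float64(-48.2)), (206, 97, np.float64(-49.9)), (207, 80, np.float64(-51.6)), (208, 77, np.float64(-53.3)), (209, 223, np.float64(-55.0)), (210, 197, np.float64(-56.7)), (211, 243, np.float64(-58.3)), (212, 243, np.float64(-60.0)), (213, 130, np.float64(-61.7)), (214, 100, np.float64(-63.4)), (215, 103, np.float64(-65.0)), (216, 54, np.float64(-66.7)), (217, 57, np.float64(-68.4))]
[266.94564341 212.58453506]
[267.2095721  209.62647791]
bar [234.3190184  190.54601227] [234.2        190.59393939]
scenebar [312.66037736 244.49056604] [311.46 244.46]
top 3.06
top 3.24
scene 3.05
scene 2.09
```

The plate's rear edge is at about -62 mm, which is fully home. The cover is shut and the bystanders haven't moved.

```bash
python3 -c "
from workcell import env
print(env.hand_in())"
```

```text
the job is handed in; nothing more can be done
None
```

The white carrier is fully home against the contact block with the cover shut over it, the hand is clear, the other items are unmoved, and I handed the job in at about 9 s. The carrier moved about 20 mm along the open track before the cover began to lift, because the fingers could not span both contacts from its start position; the cover was up before the component reached it.

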